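# Set the tube cradle to width and lay the U-tube in its notches

## Task

The amber glass U-tube is wider than the tube cradle is set for: squeeze the red release button of the cradle's black sliding support, slide the support outwards and let the button pop out again in the next hole, the middle one of the three. Then pick up the U-tube, turn it and lay its two legs in the two V-notches, with the bend on the button's side and the blue end caps just behind the notches; do not drop the glass. Last, swing the steel keeper by its yellow knob right across the leg in the fixed notch, leave the loose things round about where they are, and let go of everything.

Things in the scene. Friction and masses are not known exactly. Their poses are not given: they have to be found in the camera images.
- cradle: tube cradle, fixed: grey base plate 80 x 202 x 10 mm, aluminium V-block (fixed notch), black sliding V-block, index wall with three holes, steel keeper. Origin under the base. +y: the way the support slides outwards; V-notches run along x; the red button faces -x. Base x -44 to 36, y -84 to 118 mm. Index wall x -32 to -26, y 33 to 115 mm, 34 mm high
- notch_fixed (a point): where the axis of a 12 mm tube lies, half-way along, in the fixed 90 degree V-notch of the aluminium block: at (0, -45, 60) mm of the cradle. The block is 50 mm long (x -25 to 25), 38 mm wide, 64.5 mm high; the V is 26 mm wide at the top, open at both ends. Axes as the cradle's.
- notch_slide (a point): the same point of the like V-notch in the black sliding block: at (0, 20, 60) mm of the cradle when span_slide is 0, at (0, 45, 60) when it is 25 mm. Axes as the cradle's.
- slide_grip (a point): centre line of the slide's grip block at button height, 60 mm up, 30 mm outside (+y) notch_slide. Block 28 mm in x (-14 to 14), 24 in y, top 70 mm up. The red button head, 18 x 18 mm, stands before its -x face, pressing face 24 mm from this point: 38 mm across along the cradle's x, 32 with the button in. Pinch block and button together there from above; the index wall below is 34 mm high
- span_slide (a joint): sliding support, m: 0 in the first hole (notches 65 mm apart), 0.025 in the middle hole (90 mm apart, the tube's width), 0.050 in the last (115 mm apart); grows outwards. The button's nose has 2 mm play either way in a hole. With the button in it slides against about 1.5 N and stays where it is left.
- release_button (a joint): red release button, m: 0 when out, 0.006 fully in; spring force 3 N when out, 7 N when in. Its nose leaves the hole when it is in by more than 0.0045, and stays in by about as much when let go between two holes, until the slide is moved over a hole.
- u_tube: loose amber glass U-tube lying flat, 80 g: 12 mm thick, two legs 90 mm apart, joined by a straight cross bar, bends of 20 mm radius. Origin under the middle of the cross bar, 9 mm below the tube's axis; +x from the cross bar along the legs to their ends, +z up. Straight legs x 20 to 80 at y -45 and 45 mm; blue caps 18 mm thick, x 80 to 98 mm. Centre of mass 58 mm from the cross bar
- tube_grip (a point): middle of the cross bar, on the tube's axis, inside a black rubber grip sleeve 18 mm thick and 44 mm long (along the tube's y). Pinch it across, along the tube's x. In place it lies at about (-50, 0, 60) mm of the cradle when the span is right, with +x of tube and cradle alike; 5 mm to and fro along the notches still fits.
- leg_a (a point): point on the axis of the leg at y = -45 mm of the tube, 50 mm from the cross bar; belongs at notch_fixed
- leg_b (a point): point on the axis of the leg at y = +45 mm of the tube, 50 mm from the cross bar; belongs at notch_slide
- keeper (a joint): steel keeper arm, rad: turns level about an upright pivot at (-15, -72) mm of the cradle, 69 to 75 mm up. At 0 it points along the cradle's +x, beside the fixed block; it grows anticlockwise seen from above, to 1.57 (stop), where it points along +y and lies across the leg in the fixed notch. Turns against about 0.02 N m and stays where it is left.
- keeper_knob (a point): centre of the free part of the yellow upright knob on the keeper, 36 mm from the pivot: 10 mm thick, from 75 to 100 mm up, this point 87 mm up
- hex_driver: red-handled hex driver lying down, 169 mm long, 20 mm high, bystander, loose; leave it alone. Origin at its underside
- objective_case: black round screw-top case, 43 mm thick, 66 mm high, bystander, loose; leave it alone. Origin at its underside
- media_bottle: round bottle with blue cap, 52 mm thick, 82 mm high, bystander, loose; leave it alone. Origin at its underside
- usb_stick: blue memory stick, 18 x 53 x 8 mm, bystander, loose; leave it alone. Origin at its underside

How it is judged:
By the outcome, as a careful person would: the job done as asked, in the order asked, and still so for the second after the job is handed in, with the robot touching nothing.
It also fails if it takes over 48 s, if anything falls off the work surface, if the arm or the gripper's body presses on something with over 40 N, if the wrist force passes 120 N, or if a joint passes its speed limit or range.

## Robot

A 6-joint arm with a two-finger parallel gripper is mounted at the origin on a cart in front of the work surface, level with it; the furniture and walls round the work are solid. World frame = base frame: x ahead of the robot, y to its left, z up, the work surface at z = 0. Lengths are in m, angles in rad, forces in N, time in s.
With the tool pointing down it reaches from about 0.25 to 0.725 m from the base axis. Payload 4 kg.
Tool frame: the origin (TCP) lies midway between the tips of the shut fingers; the grasp point (between the pads) lies 19 mm behind it; z points along the fingers, y is the line along which they close (so a half turn about z gives the same grasp; the last joint's range is limited). The gripper opens to 85 mm and grips with 20 to 120 N. Pads are 22 mm wide; open, the fingers measure 114 mm over their backs; the gripper's body (76 mm by 85 mm) begins 54 mm behind the grasp point. The pads swing forward as they close: fully open they stand 13 mm farther back than shut.
Start: joints at [-1.12, 0.241, 0.005, 1.335, 0, 1.571], TCP at [0.218, -0.45, 0.231] pointing down, gripper open.
Joint ranges: [-2.72, 2.72], [-1.05, 1.87], [-1.09, 1.28], [-1.99, 2.15], [-1.42, 1.44], [-3.14, 3.14]. Speed limits (rad/s): [2.79, 2.79, 3.14, 3.14, 3.14, 3.14].

## Interface

Orientations are given as a unit quaternion [x, y, z, w].
In Python, from workcell import monitor, vision, job gives the robot as it stands.
- The arm moves only by the tool move_arm, never from a script. Its argument "moves" is a list that holds one entry, the list of rows, each a list of 5 numbers: the shift along the world's x, y, z in m, then the turn about the world's z in degrees, then the opening in per cent of the stroke, from 0 (shut) to 100 (fully open). In form: [[[x, y, z, turn, gripper], ...]]. A call has 1 to 5 rows; each row is the pose to reach, as a shift and turn from the pose commanded when the call began; what a row does not reach only later rows make up. A row lasts 1/8 s, in which the tool goes at most 62.5 mm and 10.7 degrees, less where a joint would pass 70% of its speed; a pose out of reach is approached as far as the arm can. A call with a gripper value outside its range is refused whole. The fingers move at their own pace and stop on an object; the grip force is fixed at half the most. Time passes only in rows, so rows that repeat a pose let the fingers close. It gives the time, the measured TCP pose, the force, the opening and the grip force at its end, in the units of the state.
- monitor.get_obs(): the state, without advancing time (a new reading comes with each control period).
- vision.camera(name): name is "scene" or "top" or "wrist"; returns a dict with "color" (480x640x3 uint8, red, green, blue), "camera_matrix" (3x3 intrinsics, pixels), "eye" and "attitude" of the camera in the world; the wrist camera has in their place "hand_eye" (4x4, takes a point from camera to tool coordinates, whose origin is the TCP and whose axes are the flange's). Camera axes: x right, y up, looking along -z (the intrinsics and any distortion apply to the point x, -y, -z); pixel columns grow to the right and rows downward; lengths in m; the calibration is good to about 2 mm. A picture is of the moment at which its call begins: read the wrist's pose just before it. There is no depth.
- job.job_done(): hands the job in; it is judged then, once.
The state is a dict: "clock": time; "joint_pos": joint angles; "joint_vel": joint speeds; "tau": joint torques, N m; "eef_pos": TCP position; "tool_rot": TCP orientation; "ft_force": force on the tool from outside, world axes, zero at the start; "ft_torque": the same for the moment, N m; "grip_width": finger opening in m; "grasp_force": force on a finger pad.
Only numpy, scipy, OpenCV 4.12 (cv2) and the standard library are available. Lean on these libraries where they do the work, as an engineer would, in place of code of your own. Each camera call takes 0.05 s, during which the arm holds its last target. There are 200 camera calls.

## Working session

There is one attempt and no reset: what is moved stays moved. The work goes in short steps, Python scripts to look and compute and a tool call to move; the robot and the scene stay as the last step left them, time stands still between calls to the robot, and variables do not carry over. Pictures are saved under pics/ and viewed, at most 10 in all, crops included, and the job is handed in when it is done.

Besides the shell and the picture viewer there is one more tool, called after "Request:" as name([rows], argument=value, ...), one row to a line, values as JSON. move_arm: Moves the arm, as the interface text tells. Its arguments: {"type":"object","properties":{"moves":{"type":"array","items":{"type":"array","items":{"type":"array","items":{"type":"number"}}}}},"required":["moves"]}

```bash
mkdir -p pics; cat > h.py <<'E'
import numpy as np, cv2
from workcell import monitor, vision, job
from scipy.spatial.transform import Rotation as R
def rot(a):
    a=np.array(a,float)
    return a if a.shape==(3,3) else R.from_quat(a).as_matrix()
def shot(name):
    o=monitor.get_obs(); c=vision.camera(name)
    if name=="wrist":
        T=np.eye(4); T[:3,:3]=rot(o["tool_rot"]); T[:3,3]=o["eef_pos"]
        M=T@np.array(c["hand_eye"]); c["E"]=M[:3,3]; c["A"]=M[:3,:3]
    else: c["E"]=np.array(c["eye"]); c["A"]=rot(c["attitude"])
    c["bgr"]=cv2.cvtColor(c["color"],cv2.COLOR_RGB2BGR)
    return c
def ray(c,u,v):
    K=np.array(c["camera_matrix"]); d=np.linalg.inv(K)@[u,v,1]
    d=c["A"]@(d*[1,-1,-1]); return d/np.linalg.norm(d)
def plane(c,u,v,z):
    d=ray(c,u,v); return c["E"]+d*(z-c["E"][2])/d[2]
def proj(c,p):
    q=c["A"].T@(np.array(p)-c["E"]); q=np.array(c["camera_matrix"])@(q*[1,-1,-1]); return q[:2]/q[2]
E
python3 - <<'E'
from h import *
for n in("top","scene"):
    c=shot(n); cv2.imwrite(f"pics/{n}0.png",c["bgr"]); print(n,c["E"],c["A"].round(3).tolist(),np.array(c["camera_matrix"]).tolist(),[k for k in c])
print(monitor.get_obs())
E
```

```text
top [0.37908007 0.2841832  0.99023461] [[-0.015, 0.987, -0.161], [-1.0, -0.014, 0.01], [0.008, 0.161, 0.987]] [[538.9980507131353, 0.0, 328.6314707090465], [0.0, 538.9980507131353, 239.8138343474547], [0.0, 0.0, 1.0]] ['color', 'camera_matrix', 'eye', 'attitude', 'E', 'A', 'bgr']
scene [0.02311748 0.89179059 0.6296396 ] [[-0.772, 0.377, -0.511], [-0.635, -0.441, 0.635], [0.014, 0.815, 0.58]] [[468.74416296591136, 0.0, 317.28898900493743], [0.0, 468.74416296591136, 242.79918571366912], [0.0, 0.0, 1.0]] ['color', 'camera_matrix', 'eye', 'attitude', 'E', 'A', 'bgr']
{'clock': 0.1, 'joint_pos': array([-1.11972858e+00,  2.41324758e-01,  2.43199958e-03,  1.33625095e+00,
        2.65805926e-04,  1.57081348e+00]), 'joint_vel': array([ 0.00050929, -0.00308656,  0.0013027 , -0.00037135,  0.00011295,
        0.00050265]), 'tau': array([-6.47578072e-01, -3.74560153e+01,  2.72992802e+01, -8.37330334e-01,
       -1.37277078e-01, -1.14846424e-05]), 'eef_pos': array([ 0.21729933, -0.44843509,  0.22996611]), 'tool_rot': array([ 9.74674529e-01,  2.23617576e-01, -3.56577024e-04, -2.14835956e-03]), 'ft_force': array([ 0.0312864 ,  0.16232272, -0.51525244]), 'ft_torque': array([ 0.03536068, -0.0388262 , -0.01875105]), 'grasp_force': 0.0, 'grip_width': 0.08523373733886636}
```

View pics/top0.png

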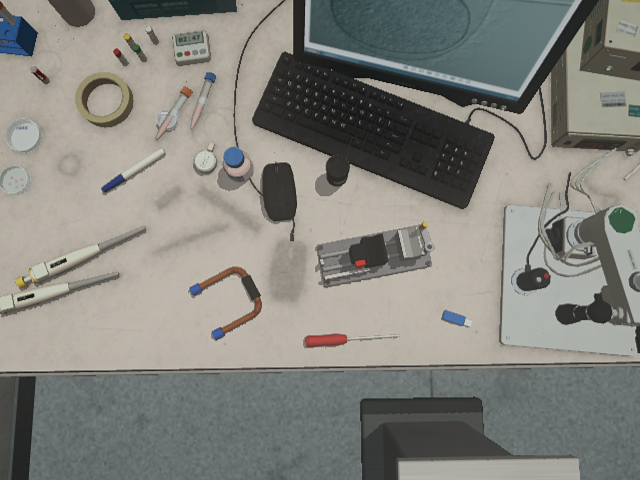

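View pics/scene0.png

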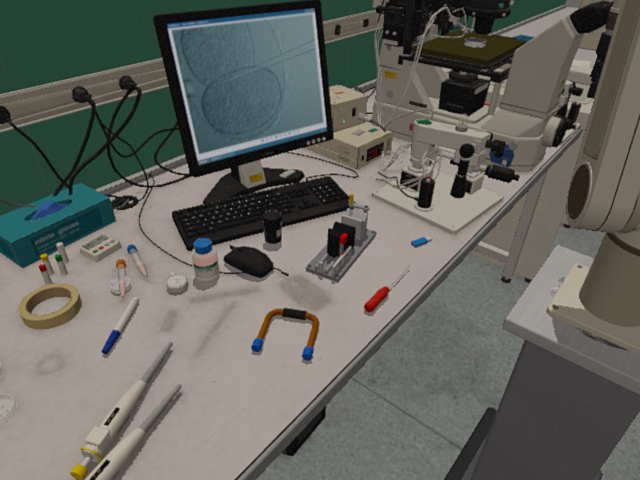

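The top view shows the cradle at about (375,255), with its red button at (360,263) on the robot side and the yellow knob at (424,225). The U-tube's sleeve is at (251,288) and its blue caps at (195,290) and (217,333). The scene view confirms this, with the caps pointing to world +y.

```bash
cat >> h.py <<'E'
def blobs(c,lo,hi,box,amin=15):
    h=cv2.cvtColor(c["bgr"],cv2.COLOR_BGR2HSV); m=cv2.inRange(h,np.array(lo),np.array(hi))
    k=np.zeros_like(m); x0,y0,x1,y1=box; k[y0:y1,x0:x1]=m[y0:y1,x0:x1]
    n,l,s,ce=cv2.connectedComponentsWithStats(k)
    return [(ce[i],s[i].tolist()) for i in range(1,n) if s[i][4]>=amin]
E
python3 - <<'E'
from h import *
c=shot("top")
for nm,lo,hi,box,z in [("caps",(105,120,80),(130,255,255),(180,270,240,350),.009),("button",(0,150,120),(6,255,255),(340,250,380,280),.062),("knob",(20,120,100),(35,255,255),(405,210,445,245),.09),("sleeve",(0,0,0),(180,120,60),(235,265,270,310),.012),("tubeO",(5,90,60),(20,255,255),(180,255,270,350),.009)]:
    for ce,s in blobs(c,lo,hi,box): print(nm,ce.round(1),s,plane(c,*ce,z).round(4))
for u,v in [(316,243),(426,222),(434,262),(322,288)]: print(u,v,plane(c,u,v,.01).round(4))
E
```

```text
caps [195. 289.] [190, 284, 11, 11, 73] [0.4519 0.5177 0.009 ]
caps [217.5 333.3] [212, 328, 12, 11, 82] [0.3722 0.4756 0.009 ]
button [359.8 262.5] [355, 260, 11, 6, 52] [0.4898 0.2211 0.062 ]
knob [424.7 224. ] [422, 222, 6, 5, 24] [0.5508 0.1108 0.09  ]
sleeve [250.4 287.4] [242, 276, 18, 24, 108] [0.4533 0.417  0.012 ]
tubeO [222.9 275.9] [199, 267, 49, 22, 295] [0.4751 0.4676 0.009 ]
tubeO [244.9 316.1] [222, 297, 40, 36, 314] [0.4019 0.4268 0.009 ]
316 243 [0.5332 0.2973 0.01  ]
426 222 [0.5698 0.0928 0.01  ]
434 262 [0.4949 0.0815 0.01  ]
322 288 [0.4504 0.2874 0.01  ]
```

```bash
python3 - <<'E'
from h import *
c=shot("top"); im=c["bgr"][200:360,180:450]; cv2.imwrite("pics/crop1.png",cv2.resize(im,None,fx=2.96,fy=2.96,interpolation=cv2.INTER_CUBIC))
E
```

```text
(no output)
```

View pics/crop1.png

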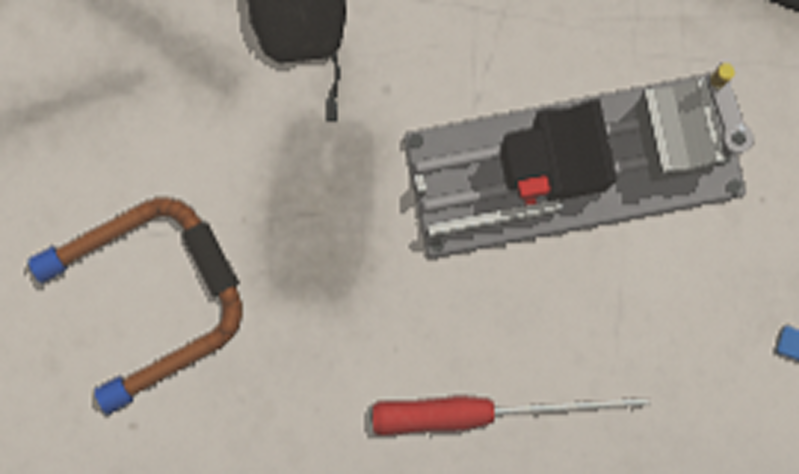

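Request:
move_arm([
  [[0.02, 0.04, 0.04, 10, 100], [0.03, 0.09, 0.07, 20, 100], [0.04, 0.14, 0.09, 30, 100], [0.05, 0.2, 0.09, 40, 100], [0.055, 0.26, 0.09, 50, 100]],
])

```text
clock: 0.82
eef_pos: [0.2736, -0.189, 0.3219]
tool_rot: [0.787, 0.616, 0.001, 0.001]
ft_force: [1.9, 0.4, 0.0]
grip_width: 0.0853
grasp_force: 0.0
```

Request:
move_arm([
  [[0.01, 0.06, 0.0, 10, 100], [0.03, 0.12, 0.0, 20, 100], [0.06, 0.175, 0.0, 24.5, 100], [0.09, 0.23, 0.0, 24.5, 100], [0.12, 0.285, 0.0, 24.5, 100]],
])

```text
clock: 1.45
eef_pos: [0.3936, 0.0961, 0.3219]
tool_rot: [0.64, 0.768, 0.001, 0.001]
ft_force: [1.2, -1.1, 0.9]
grip_width: 0.0855
grasp_force: 0.0
```

Request:
move_arm([
  [[0.035, 0.04, -0.01, 0, 100], [0.07, 0.08, -0.04, 0, 100], [0.1, 0.11, -0.08, 0, 100], [0.116, 0.134, -0.121, 0, 100], [0.116, 0.134, -0.121, 0, 100]],
])

```text
clock: 2.08
eef_pos: [0.5072, 0.2284, 0.1958]
tool_rot: [0.64, 0.768, -0.003, -0.002]
ft_force: [-0.3, 0.2, -0.3]
grip_width: 0.0851
grasp_force: 0.0
```

```bash
python3 - <<'E'
from h import *
c=shot("wrist"); cv2.imwrite("pics/w1.png",c["bgr"]); o=monitor.get_obs()
np.savez("w1.npz",E=c["E"],A=c["A"],camera_matrix=c["camera_matrix"])
print(o["eef_pos"],o["tool_rot"],c["E"],c["A"].round(3).tolist())
E
```

```text
[0.50770064 0.22795636 0.19838642] [ 6.40227962e-01  7.68182289e-01 -1.89843760e-03 -7.23284308e-04] [0.49455409 0.29713241 0.33826263] [[0.983, -0.176, -0.042], [0.181, 0.944, 0.275], [-0.009, -0.278, 0.96]]
```

View pics/w1.png

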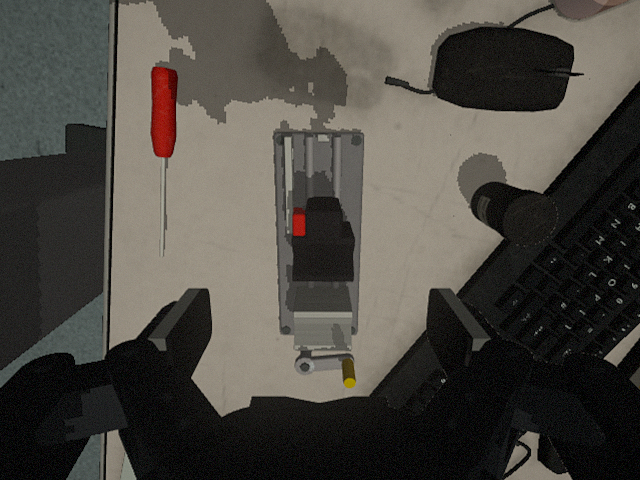

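The wrist view shows the cradle lined up with the gripper. The button is at (299,222), the knob at (349,380), and the far base corners are at (275,131) and (362,131).

```bash
python3 - <<'E'
from h import *
c=dict(np.load("w1.npz")); c["bgr"]=cv2.imread("pics/w1.png")
P=[];Q=[]
for nm,lo,hi,box in [("button",(0,150,90),(6,255,255),(285,200,315,245)),("knob",(20,120,80),(35,255,255),(335,350,365,395))]:
    for ce,s in blobs(c,lo,hi,box): print(nm,ce,s)
for u,v in [(275,131),(362,131),(280,333)]: print(plane(c,u,v,.01).round(4))
A,B=plane(c,299.5,222,.069),plane(c,349,382,.1)
print(A,B)
# model check: predicted pixels for origin/yaw
for yaw in (9.8,10.3,10.8):
    r=R.from_euler("z",yaw,degrees=True).as_matrix(); o=np.array([.5178,.1767,0])
    print(yaw,[proj(c,o+r@np.array(p)).round(1).tolist() for p in [(-.044,.118,.01),(.036,.118,.01),(-.044,-.084,.01),(-.021,.050,.069),(.021,-.072,.1),(-.025,-.026,.0645),(.025,-.026,.0645)]])
E
```

```text
button [298.44357977 224.61478599] [293, 214, 12, 22, 257]
knob [349.36190476 382.16190476] [344, 377, 12, 11, 105]
[0.4554 0.2835 0.01  ]
[0.5299 0.2972 0.01  ]
[0.4901 0.0868 0.01  ]
[0.49089506 0.22277209 0.069     ] [0.55041246 0.11184052 0.1       ]
9.8 [[274.1, 128.4], [366.2, 129.5], [278.7, 333.1], [296.5, 221.9], [348.8, 384.8], [292.6, 308.3], [352.4, 309.2]]
10.3 [[273.0, 128.9], [365.0, 129.1], [279.4, 333.4], [295.9, 222.2], [349.6, 384.6], [292.8, 308.6], [352.7, 308.9]]
10.8 [[271.8, 129.4], [363.8, 128.8], [280.1, 333.8], [295.3, 222.4], [350.4, 384.4], [293.1, 308.8], [353.0, 308.7]]
```

Request:
move_arm([
  [[-0.002, 0, -0.05, 0, 100], [-0.002, 0, -0.1, 0, 100], [-0.002, 0, -0.14, 0, 80], [-0.002, 0, -0.158, 0, 60], [-0.002, 0, -0.158, 0, 52]],
])

```text
clock: 2.75
eef_pos: [0.5063, 0.2271, 0.043]
tool_rot: [0.641, 0.768, -0.0, 0.0]
ft_force: [0.1, 0.8, 0.5]
grip_width: 0.0443
grasp_force: 0.0
```

Request:
move_arm([
  [[0, 0, 0, 0, 45], [0, 0, 0, 0, 30], [0, 0, 0, 0, 30], [0, 0, 0, 0, 30], [0, 0, 0, 0, 30]],
])

```text
clock: 3.38
eef_pos: [0.5089, 0.2285, 0.0449]
tool_rot: [0.642, 0.767, 0.002, 0.001]
ft_force: [2.8, 0.2, 7.1]
grip_width: 0.0279
grasp_force: 61.5
```

```bash
python3 - <<'E'
from h import *
c=shot("wrist"); o=monitor.get_obs(); print(o["eef_pos"],o["ft_force"],o["ft_torque"],o["grip_width"],o["joint_pos"])
s=shot("scene"); a=c["bgr"][120:440,160:480]; u,v=map(int,proj(s,[.507,.229,.06])); b=s["bgr"][v-60:v+60,u-60:u+60]
cv2.imwrite("pics/w2.png",np.hstack([cv2.resize(a,(400,400)),cv2.resize(b,(400,400),interpolation=cv2.INTER_CUBIC)]))
E
```

```text
[0.50886904 0.22846308 0.04494415] [ 2.74223465 -0.40649643  7.52020462] [-0.42683444  0.71558111 -0.91751536] 0.027857407857048454 [ 4.22247750e-01  4.96224250e-01 -1.35449604e-01  9.33349371e-01
 -4.72348143e-04  1.81526106e+00]
```

View pics/w2.png

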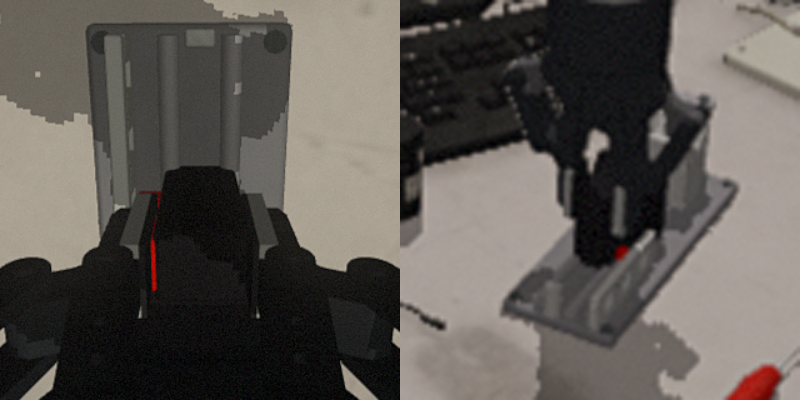

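The pinch encloses both block and button: the left finger covers the red head and only a sliver shows. I'll try a short slide and watch the force.

Request:
move_arm([
  [[-0.0005, 0.002, 0, 0, 30], [-0.001, 0.004, 0, 0, 30], [-0.001, 0.006, 0, 0, 30], [-0.0014, 0.008, 0, 0, 30], [-0.0014, 0.008, 0, 0, 30]],
])

```text
clock: 4.1
eef_pos: [0.5074, 0.2367, 0.0449]
tool_rot: [0.641, 0.767, 0.003, 0.001]
ft_force: [2.9, 0.1, 6.9]
grip_width: 0.0279
grasp_force: 61.7
```

Request:
move_arm([
  [[-0.001, 0.005, 0, 0, 30], [-0.002, 0.009, 0, 0, 30], [-0.0025, 0.013, 0, 0, 30], [-0.003, 0.0166, 0, 0, 30], [-0.003, 0.0166, 0, 0, 30]],
])

```text
clock: 4.72
eef_pos: [0.5043, 0.2536, 0.0449]
tool_rot: [0.641, 0.767, 0.003, 0.001]
ft_force: [3.2, -0.2, 6.6]
grip_width: 0.028
grasp_force: 61.7
```

Request:
move_arm([
  [[0, 0, 0, 0, 50], [0, 0, 0, 0, 60], [0, 0, 0, 0, 75], [0, 0, 0.05, 0, 90], [0, 0, 0.1, 0, 100]],
])

```text
clock: 5.35
eef_pos: [0.5015, 0.2523, 0.1426]
tool_rot: [0.641, 0.768, -0.001, -0.0]
ft_force: [0.7, 0.1, 0.2]
grip_width: 0.0849
grasp_force: 0.0
```

```bash
python3 - <<'E'
from h import *
c=shot("wrist"); print(monitor.get_obs()["eef_pos"])
cv2.imwrite("pics/w3.png",cv2.resize(c["bgr"][60:420,200:440],(533,800))[:600]) 
cv2.imwrite("pics/w3full.png",c["bgr"]); np.savez("w3.npz",E=c["E"],A=c["A"],camera_matrix=c["camera_matrix"])
for ce,s in blobs(c,(0,150,90),(6,255,255),(240,60,440,400)): print(ce,s,plane(c,*ce,.065))
E
```

```text
[0.505452   0.25432693 0.15086418]
[293.68421053 224.52631579] [289, 224, 10, 2, 19] [0.48305273 0.25817161 0.065     ]
[294.49367089 244.96202532] [287, 232, 16, 27, 395] [0.48573197 0.24493338 0.065     ]
```

View pics/w3.png

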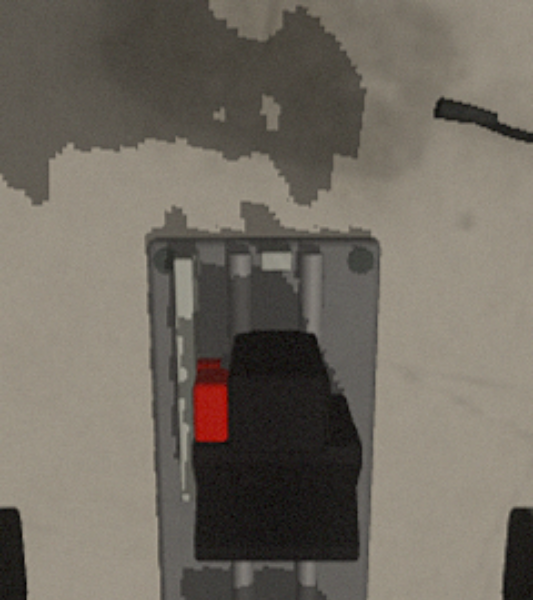

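The slide has moved out, with the red head at crop (195–228, 383–441). I'll check numerically whether the button is out and where the slide sits.

```bash
cat >> h.py <<'E'
O=np.array([.5178,.1767,0]); RC=R.from_euler("z",10.3,degrees=True).as_matrix()
def cr(p): return (RC.T@(np.array(p)-O)*1000).round(1)
E
python3 - <<'E'
from h import *
for f,png,pts in [("w1.npz","pics/w1.png",[(293,222),(305,222),(299,209),(299,236)]),("w3.npz","pics/w3full.png",[(287.5,245),(303,245),(295,232.3),(295,259)])]:
    c=dict(np.load(f)); print(f,[cr(plane(c,*p,.069)).tolist() for p in pts])
    b=cv2.imread(png); 
    h=cv2.cvtColor(b,cv2.COLOR_BGR2HSV); m=cv2.inRange(h,(0,150,60),(8,255,255))[200:270,270:320]
    ys,xs=np.nonzero(m); print("rows",np.unique(ys+200,return_counts=True)[0][[0,-1]],"cols",xs.min()+270,xs.max()+270)
    print({int(r):(int(xs[ys==r-200].min()+270),int(xs[ys==r-200].max()+270)) for r in (215,220,225,235,240,245,250,255) if (ys==r-200).any()})
E
```

```text
w1.npz [[-23.2, 50.1, 69.0], [-14.0, 50.2, 69.0], [-18.5, 60.3, 69.0], [-18.8, 38.9, 69.0]]
rows [208 235] cols 293 305
{215: (293, 304), 220: (293, 304), 225: (293, 305), 235: (293, 304)}
w3.npz [[-23.4, 74.2, 69.0], [-13.7, 74.2, 69.0], [-18.6, 82.5, 69.0], [-18.9, 64.9, 69.0]]
rows [222 258] cols 287 302
{225: (289, 298), 235: (287, 302), 240: (287, 302), 245: (287, 301), 250: (287, 301), 255: (288, 302)}
```

The button is out again: its face is at -23.4 mm in cradle x, and the slide has moved about 24–25 mm. It is in the middle hole, so I go to the tube next.

Request:
move_arm([
  [[-0.005, 0.02, 0.03, 10.6, 100], [-0.015, 0.05, 0.05, 21.2, 100], [-0.025, 0.08, 0.05, 31.8, 100], [-0.035, 0.11, 0.05, 42.4, 100], [-0.045, 0.14, 0.05, 53, 100]],
])

```text
clock: 6.02
eef_pos: [0.4568, 0.3936, 0.1922]
tool_rot: [0.228, 0.974, 0.0, 0.0]
ft_force: [-0.0, 0.7, 0.6]
grip_width: 0.0856
grasp_force: 0.0
```

Request:
move_arm([
  [[-0.004, 0.023, 0, 10.6, 100], [-0.004, 0.023, 0, 21.2, 100], [-0.004, 0.023, 0, 31.8, 100], [-0.004, 0.023, 0, 42.4, 100], [-0.004, 0.023, 0, 54.3, 100]],
])

```text
clock: 6.65
eef_pos: [0.453, 0.4157, 0.1919]
tool_rot: [-0.232, 0.973, -0.0, 0.0]
ft_force: [-0.1, -0.2, 0.5]
grip_width: 0.0852
grasp_force: 0.0
```

Request:
move_arm([
  [[0, 0, 0, 0, 100], [0, 0, 0, 0, 100]],
])

```text
clock: 6.9
eef_pos: [0.4529, 0.4156, 0.1921]
tool_rot: [-0.228, 0.974, -0.0, -0.0]
ft_force: [-0.4, -0.2, -0.0]
grip_width: 0.0854
grasp_force: 0.0
```

```bash
python3 - <<'E'
from h import *
c=shot("wrist"); o=monitor.get_obs(); print(o["eef_pos"],o["tool_rot"],o["joint_pos"].round(2))
cv2.imwrite("pics/w4.png",c["bgr"]); np.savez("w4.npz",E=c["E"],A=c["A"],camera_matrix=c["camera_matrix"])
for n,lo,hi,z in [("cap",(105,120,60),(130,255,255),.009),("orange",(5,90,50),(20,255,255),.009),("dark",(0,0,0),(180,130,45),.012)]:
  for ce,s in blobs(c,lo,hi,(0,0,640,480),150): print(n,ce.round(1),s,plane(c,*ce,z).round(4))
E
```

```text
[0.45292566 0.4155399  0.19216482] [-2.27989640e-01  9.73663558e-01 -9.75681051e-06  9.32192435e-07] [ 0.74  0.49  0.26  1.35 -0.    0.28]
cap [420.4 155.4] [409, 146, 23, 20, 378] [0.3727 0.4753 0.009 ]
cap [415.3 252.8] [405, 244, 21, 18, 317] [0.4531 0.5175 0.009 ]
orange [357.1 160.7] [312, 150, 99, 36, 1431] [0.4014 0.4276 0.009 ]
orange [357.5 251.3] [314, 234, 92, 27, 1144] [0.476  0.4676 0.009 ]
dark [ 62.3 172.5] [0, 113, 139, 99, 3358] [0.5257 0.1989 0.012 ]
dark [627.  151.2] [606, 117, 34, 60, 926] [0.2902 0.6333 0.012 ]
dark [170.9 177.5] [156, 137, 28, 86, 449] [0.4874 0.2863 0.012 ]
dark [123.4 164. ] [111, 155, 26, 24, 219] [0.4947 0.2449 0.012 ]
dark [319.  208.9] [309, 184, 20, 50, 886] [0.4548 0.4164 0.012 ]
dark [283.3 400.1] [0, 252, 640, 228, 40308] [0.6582 0.4748 0.012 ]
```

View pics/w4.png

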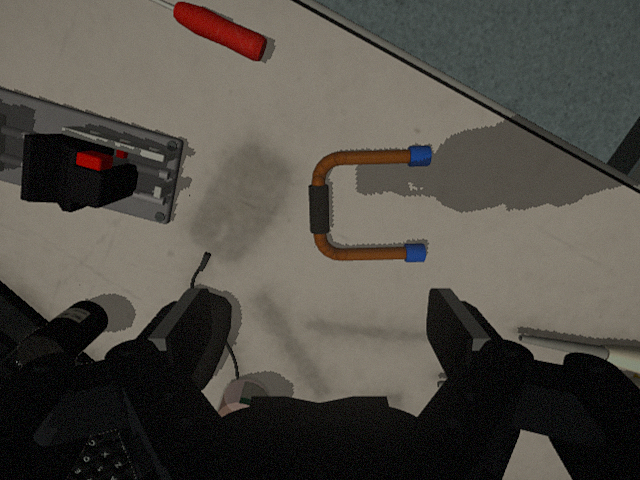

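The view shows the tube with its sleeve at (319,209) and caps at (420,155) and (415,253), clear of the open fingers. I'll descend.

Request:
move_arm([
  [[0.001, 0.0005, -0.05, 1.3, 100], [0.001, 0.0005, -0.1, 1.3, 90], [0.001, 0.0005, -0.15, 1.3, 70], [0.001, 0.0005, -0.18, 1.3, 50], [0.001, 0.0005, -0.188, 1.3, 45]],
])

```text
clock: 7.58
eef_pos: [0.4524, 0.4146, 0.0017]
tool_rot: [-0.239, 0.971, -0.001, -0.002]
ft_force: [-0.1, -0.1, 0.5]
grip_width: 0.0386
grasp_force: 0.0
```

Request:
move_arm([
  [[0, 0, 0, 0, 40], [0, 0, 0, 0, 30], [0, 0, 0, 0, 10], [0, 0, 0, 0, 10], [0, 0, 0, 0, 10]],
])

```text
clock: 8.2
eef_pos: [0.4551, 0.4172, 0.0066]
tool_rot: [-0.24, 0.971, 0.001, 0.002]
ft_force: [-0.7, -0.0, 6.9]
grip_width: 0.0155
grasp_force: 58.8
```

Request:
move_arm([
  [[0, 0, 0.01, 0, 10], [0, 0, 0.03, 0, 10], [0, 0, 0.06, 0, 10], [0, 0, 0.1, 0, 10], [0, 0, 0.14, 0, 10]],
])

```text
clock: 8.82
eef_pos: [0.4535, 0.4156, 0.1456]
tool_rot: [-0.24, 0.971, -0.0, -0.0]
ft_force: [0.6, 0.1, -1.2]
grip_width: 0.0155
grasp_force: 58.8
```

Request:
move_arm([
  [[0, -0.01, 0.01, -6, 10], [0, -0.03, 0.01, -15, 10], [0, -0.06, 0.01, -25, 10], [0, -0.09, 0.01, -35, 10], [0, -0.12, 0.01, -45, 10]],
])

```text
clock: 9.45
eef_pos: [0.4535, 0.2948, 0.1546]
tool_rot: [0.153, 0.988, -0.0, -0.0]
ft_force: [0.5, 0.2, 0.8]
grip_width: 0.0157
grasp_force: 58.9
```

Request:
move_arm([
  [[0, -0.03, 0, -10, 10], [0, -0.06, 0, -20, 10], [0, -0.09, 0, -30, 10], [0, -0.11, 0, -40, 10], [0, -0.126, 0, -50, 10]],
])

```text
clock: 10.07
eef_pos: [0.4535, 0.1689, 0.1546]
tool_rot: [0.556, 0.831, -0.0, -0.0]
ft_force: [-0.1, 0.3, -0.1]
grip_width: 0.0153
grasp_force: 58.9
```

Request:
move_arm([
  [[0.0, 0, 0, -8, 10], [0, 0, 0, -12.4, 10], [0, 0, 0, -12.4, 10], [0, 0, 0, -12.4, 10]],
])

```text
clock: 10.58
eef_pos: [0.4537, 0.17, 0.1545]
tool_rot: [0.64, 0.768, -0.0, -0.0]
ft_force: [-0.0, -0.5, -0.2]
grip_width: 0.0153
grasp_force: 58.9
```

```bash
python3 - <<'E'
from h import *
c=shot("wrist"); o=monitor.get_obs(); print(o["eef_pos"],o["tool_rot"],o["ft_force"],o["grip_width"])
cv2.imwrite("pics/w5.png",c["bgr"]); np.savez("w5.npz",E=c["E"],A=c["A"],camera_matrix=c["camera_matrix"])
z=o["eef_pos"][2]+.006
for n,lo,hi in [("cap",(105,120,60),(130,255,255)),("orange",(5,90,50),(20,255,255))]:
  for ce,s in blobs(c,lo,hi,(0,0,640,480),150): p=plane(c,*ce,z); print(n,ce.round(1),s,p.round(4),cr(p))
E
```

```text
[0.45375809 0.17002084 0.15440591] [ 6.39953757e-01  7.68413422e-01 -3.82797669e-05 -1.77260508e-05] [ 0.91094027 -0.08080458 -1.33495401] 0.015349147201866288
cap [558.  194.6] [528, 173, 57, 44, 2055] [0.5339 0.2294 0.1604] [ 25.3  49.  160.4]
cap [236.6 319.7] [222, 308, 29, 26, 230] [0.4203 0.1542 0.1604] [-100.    -4.7  160.4]
orange [409.8 201.9] [305, 179, 229, 77, 7530] [0.4793 0.2164 0.1604] [-30.7  46.  160.4]
orange [329.3 374.7] [307, 353, 43, 46, 1194] [0.4638 0.1346 0.1604] [-60.7 -31.8 160.4]
orange [463.  392.4] [451, 379, 27, 25, 324] [0.5244 0.1364 0.1604] [ -0.7 -40.8 160.4]
```

View pics/w5.png

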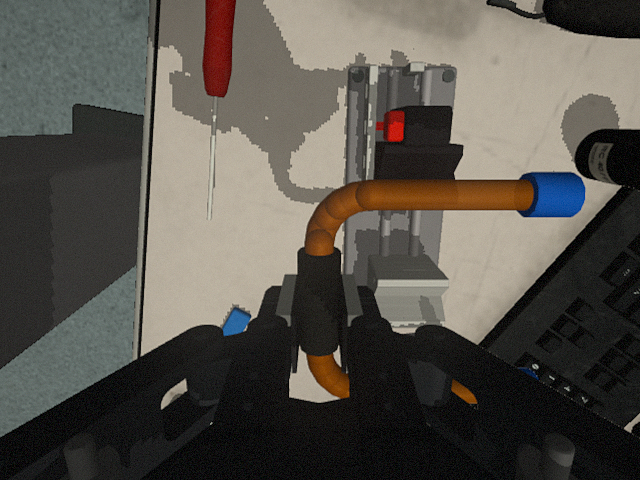

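The tube is held square: the leg lies along row 195, with a cap at (558,195) and both notches below it. I move over the notches and lower.

Request:
move_arm([
  [[0.008, -0.001, 0, 0, 10], [0.015, -0.002, -0.02, 0, 10], [0.015, -0.002, -0.05, 0, 10], [0.015, -0.002, -0.075, 0, 10], [0.015, -0.002, -0.08, 0, 10]],
])

```text
clock: 11.25
eef_pos: [0.4679, 0.1675, 0.0726]
tool_rot: [0.64, 0.768, -0.002, -0.001]
ft_force: [-0.1, -0.7, -0.5]
grip_width: 0.0158
grasp_force: 58.8
```

Request:
move_arm([
  [[0, 0, -0.004, 0, 10], [0, 0, -0.008, 0, 10], [0, 0, -0.012, 0, 10], [0, 0, -0.014, 0, 10], [0, 0, -0.014, 0, 10]],
])

```text
clock: 11.88
eef_pos: [0.4688, 0.168, 0.0603]
tool_rot: [0.64, 0.768, -0.0, -0.0]
ft_force: [0.4, 0.5, -1.0]
grip_width: 0.0153
grasp_force: 58.8
```

```bash
python3 - <<'E'
from h import *
o=monitor.get_obs(); print(o["eef_pos"],o["ft_force"],o["ft_torque"]); 
c=shot("wrist"); a=c["bgr"][80:480,160:640]
s=shot("scene"); u,v=map(int,proj(s,[.51,.18,.06])); b=s["bgr"][v-70:v+70,u-70:u+70]
cv2.imwrite("pics/w6.png",np.hstack([cv2.resize(a,(400,333)),cv2.resize(b,(333,333),interpolation=cv2.INTER_CUBIC)]))
E
```

```text
[0.46881143 0.16798857 0.06029943] [ 0.3727851   0.48623594 -1.03244204] [-0.04595673  0.04796869 -0.0050476 ]
```

View pics/w6.png

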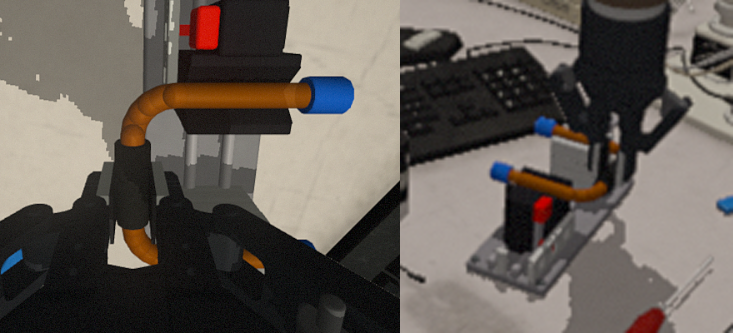

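The leg lies over the sliding V (crop row 95) and the caps are just past its far end. I continue down gently.

Request:
move_arm([
  [[0, 0, -0.001, 0, 10], [0, 0, -0.002, 0, 10], [0, 0, -0.003, 0, 10], [0, 0, -0.003, 0, 10]],
])

```text
clock: 12.48
eef_pos: [0.4691, 0.1679, 0.0577]
tool_rot: [0.64, 0.768, 0.0, 0.0]
ft_force: [-0.8, -0.6, 2.6]
grip_width: 0.0155
grasp_force: 59.2
```

Request:
move_arm([
  [[0, 0, -0.001, 0, 10], [0, 0, -0.002, 0, 10], [0, 0, -0.002, 0, 10]],
])

```text
clock: 12.85
eef_pos: [0.4692, 0.1678, 0.0567]
tool_rot: [0.64, 0.768, 0.0, 0.001]
ft_force: [-4.1, -2.8, 11.5]
grip_width: 0.0154
grasp_force: 60.1
```

Request:
move_arm([
  [[0, 0, 0.001, 0, 10], [0, 0, 0.0015, 0, 10], [0, 0, 0.0015, 0, 25], [0, 0, 0.0015, 0, 45], [0, 0, 0.0015, 0, 55]],
])

```text
clock: 13.48
eef_pos: [0.4687, 0.1681, 0.0564]
tool_rot: [0.64, 0.768, -0.0, -0.0]
ft_force: [-0.0, -0.0, 0.5]
grip_width: 0.0469
grasp_force: 0.0
```

Request:
move_arm([
  [[0, 0, 0.01, 0, 55], [0, 0, 0.04, 0, 55], [0, 0, 0.08, 0, 55], [-0.01, 0, 0.12, 0, 55], [-0.02, 0, 0.15, 0, 55]],
])

```text
clock: 14.1
eef_pos: [0.4492, 0.1682, 0.2094]
tool_rot: [0.64, 0.768, 0.001, 0.001]
ft_force: [-0.1, -0.5, 0.1]
grip_width: 0.0471
grasp_force: 0.0
```

```bash
python3 - <<'E'
from h import *
c=shot("top")
for nm,lo,hi,box,z in [("caps",(105,120,60),(130,255,255),(320,180,440,300),.06),("orange",(5,90,50),(20,255,255),(320,180,440,300),.064),("knob",(20,120,100),(35,255,255),(405,210,445,245),.1)]:
    for ce,s in blobs(c,lo,hi,box): p=plane(c,*ce,z); print(nm,ce.round(1),s,p.round(4),cr(p))
o=monitor.get_obs(); print(o["eef_pos"])
w=shot("wrist"); cv2.imwrite("pics/w7.png",np.hstack([cv2.resize(w["bgr"],(440,330)),cv2.resize(c["bgr"][190:310,310:440],(357,330),interpolation=cv2.INTER_CUBIC)]))
E
```

```text
caps [356.  230.3] [352, 226, 9, 10, 76] [0.547  0.2263 0.06  ] [37.6 43.6 60. ]
orange [363.9 261. ] [355, 236, 25, 46, 345] [0.4921 0.2141 0.064 ] [-18.6  41.4  64. ]
[0.44977997 0.168824   0.21315601]
```

View pics/w7.png

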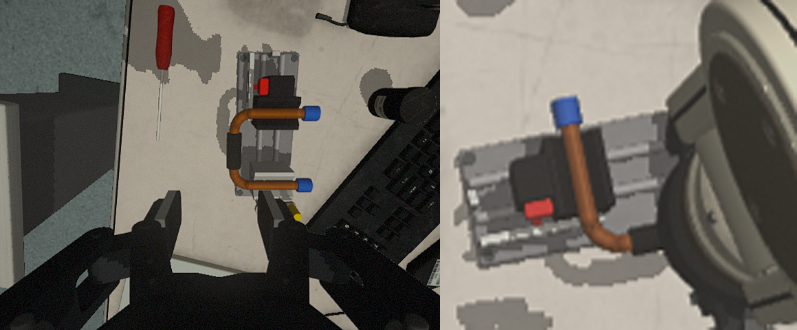

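The tube sits in both notches with the caps just beyond them and the bend on the button side. Next is the keeper: I hover over the knob with the finger axis at 45° to the cradle.

Request:
move_arm([
  [[0.02, -0.012, 0, -10, 55], [0.04, -0.024, 0, -20, 55], [0.06, -0.036, 0, -30, 55], [0.08, -0.048, -0.02, -40, 55], [0.101, -0.058, -0.046, -45, 55]],
])

```text
clock: 14.82
eef_pos: [0.5509, 0.1096, 0.1603]
tool_rot: [0.886, 0.463, 0.001, 0.0]
ft_force: [1.1, 0.8, -0.2]
grip_width: 0.0467
grasp_force: 0.0
```

Request:
move_arm([
  [[0, 0, 0, 0, 55], [0, 0, 0, 0, 55]],
])

```text
clock: 15.08
eef_pos: [0.5494, 0.1102, 0.1608]
tool_rot: [0.885, 0.465, -0.0, -0.0]
ft_force: [0.2, -0.2, 0.4]
grip_width: 0.0467
grasp_force: 0.0
```

```bash
python3 - <<'E'
from h import *
c=shot("wrist"); cv2.imwrite("pics/w8.png",c["bgr"]); o=monitor.get_obs(); print(o["eef_pos"],o["tool_rot"],o["joint_pos"].round(2))
print("pred",proj(c,[.551,.111,.1]))
for ce,s in blobs(c,(20,110,70),(36,255,255),(0,0,640,480)): p=plane(c,*ce,.097); print(ce,s,p.round(4),cr(p))
E
```

```text
[0.54963947 0.11039394 0.16147863] [ 8.85233542e-01  4.65146771e-01  2.33015861e-04 -5.67562612e-05] [0.2  0.4  0.04 1.21 0.   2.37]
pred [321.19128323 243.17066575]
[320.70467836 237.5497076 ] [313, 225, 16, 26, 342] [0.5522 0.1132 0.097 ] [ 22.5 -68.6  97. ]
```

Request:
move_arm([
  [[0.0005, 0, -0.03, 0, 50], [0.0005, 0, -0.06, 0, 50], [0.0005, 0, -0.08, 0, 45], [0.0005, 0, -0.08, 0, 30], [0.0005, 0, -0.08, 0, 18]],
])

```text
clock: 15.75
eef_pos: [0.5511, 0.1105, 0.0825]
tool_rot: [0.885, 0.465, 0.001, 0.0]
ft_force: [0.4, 0.8, -0.1]
grip_width: 0.0154
grasp_force: 0.0
```

Request:
move_arm([
  [[0, 0, 0, 0, 18], [0, 0, 0, 0, 18], [0, 0, 0, 0, 18]],
])

```text
clock: 16.12
eef_pos: [0.5506, 0.11, 0.0813]
tool_rot: [0.886, 0.465, 0.0, 0.0]
ft_force: [0.5, 0.4, 0.0]
grip_width: 0.0154
grasp_force: 0.0
```

Request:
move_arm([
  [[-0.002, 0.007, 0, 0, 18], [-0.005, 0.013, 0, 0, 18], [-0.0097, 0.0187, 0, 0, 18], [-0.015, 0.023, 0, 0, 18], [-0.021, 0.0265, 0, 0, 18]],
])

```text
clock: 16.75
eef_pos: [0.5287, 0.1369, 0.0807]
tool_rot: [0.885, 0.465, -0.0, -0.0]
ft_force: [0.6, -0.2, 0.0]
grip_width: 0.0151
grasp_force: 0.4
```

Request:
move_arm([
  [[-0.007, 0.0023, 0, 0, 18], [-0.014, 0.003, 0, 0, 18], [-0.021, 0.0025, 0, 0, 18], [-0.025, 0.005, 0, 0, 18], [-0.026, 0.006, 0, 0, 18]],
])

```text
clock: 17.38
eef_pos: [0.5081, 0.1392, 0.0811]
tool_rot: [0.886, 0.463, 0.003, 0.006]
ft_force: [15.6, -10.2, -8.9]
grip_width: 0.0153
grasp_force: 9.0
```

```bash
python3 - <<'E'
from h import *
c=shot("wrist"); o=monitor.get_obs(); print(o["eef_pos"],o["ft_force"],cr(o["eef_pos"]))
for ce,s in blobs(c,(20,110,70),(36,255,255),(0,0,640,480)): p=plane(c,*ce,.097); print(ce,s,p.round(4),cr(p))
E
```

```text
[0.5081748  0.13910739 0.08102672] [14.13443051 -9.0219684  -9.39045485] [-16.2 -35.3  81. ]
[326.85685885 303.52982107] [316, 279, 24, 49, 1006] [0.5116 0.1399 0.097 ] [-12.7 -35.1  97. ]
```

It has reached the stop, with about 17 N against it at knob (-15,-36). I back off slightly, open and rise.

Request:
move_arm([
  [[0.0035, -0.0025, 0, 0, 18], [0.0035, -0.0025, 0, 0, 30], [0.0035, -0.0025, 0, 0, 40], [0.0035, -0.0025, 0.02, 0, 40], [0.0035, -0.0025, 0.05, 0, 40]],
])

```text
clock: 18.05
eef_pos: [0.5051, 0.14, 0.1302]
tool_rot: [0.885, 0.465, -0.002, -0.001]
ft_force: [1.1, 0.3, -0.5]
grip_width: 0.0343
grasp_force: 0.0
```

Request:
move_arm([
  [[-0.01, 0, 0.05, 0, 40], [-0.05, 0, 0.08, 0, 40], [-0.1, -0.01, 0.1, 0, 40], [-0.14, -0.03, 0.1, 0, 40], [-0.18, -0.05, 0.1, 0, 40]],
])

```text
clock: 18.68
eef_pos: [0.3249, 0.0898, 0.231]
tool_rot: [0.885, 0.465, 0.0, -0.0]
ft_force: [0.2, -0.2, 1.1]
grip_width: 0.0345
grasp_force: 0.0
```

```bash
python3 - <<'E'
from h import *
o=monitor.get_obs(); print(o["eef_pos"],o["ft_force"],o["clock"])
for n in ("top","scene"):
    c=shot(n)
    print(n,{k:(proj(c,O+RC@np.array(p)).round(1).tolist()) for k,p in dict(knob=(-.015,-.036,.09),capA=(.039,-.045,.06),capB=(.039,.045,.06),button=(-.021,.075,.062)).items()})
    for nm,lo,hi in [("caps",(105,110,60),(130,255,255)),("knob",(20,110,80),(36,255,255)),("btn",(0,150,90),(6,255,255))]:
        u,v=map(int,proj(c,O+np.array([0,0,.06])))
        for ce,s in blobs(c,lo,hi,(u-75,v-75,u+75,v+75),10): print(nm,ce.round(1),s)
E
```

```text
[0.32492742 0.08975151 0.23099398] [ 0.2178794  -0.17485494  1.08028291] 18.675
top {'knob': [409.4, 248.2], 'capA': [405.0, 220.0], 'capB': [355.0, 229.6], 'button': [345.1, 266.2]}
caps [405.9 220.5] [401, 216, 11, 11, 78]
caps [355.8 230.2] [351, 226, 10, 10, 79]
caps [450.4 316.2] [443, 311, 16, 10, 121]
knob [410.5 248.4] [408, 246, 6, 7, 28]
btn [345.5 265.5] [341, 262, 10, 8, 56]
scene {'knob': [360.1, 208.6], 'capA': [339.6, 211.8], 'capB': [320.9, 230.6], 'button': [339.3, 244.9]}
caps [338.3 210.2] [334, 207, 10, 8, 56]
caps [319.7 229.7] [316, 226, 9, 9, 50]
knob [359.1 208.7] [357, 203, 5, 12, 41]
btn [337.5 244.2] [334, 239, 8, 12, 58]
btn [380.4 293.8] [370, 287, 19, 13, 140]
```

Caps, knob and button all lie within about 2 px of their target positions in both views. The USB stick and hex driver have not moved.

```bash
python3 -c "
from workcell import job; print(job.job_done())"
```

```text
the job is handed in; nothing more can be done
None
```

The job is handed in at about 19 s: the slide is in the middle hole with the button out, the U-tube lies in both notches, the keeper is swung to its stop across the fixed leg, and the gripper is clear of everything.

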